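# Turn the spice carousel to the orange-lidded jar

### The job

Push the finger posts on the rim of the spice carousel, gently and without gripping, to turn it until the orange-lidded jar stands at the front, squarely in line with the brass pointer, then take the hand away and leave the tray still. Do not touch any of the jars: all five must ride round on the tray, standing on their places, never lifted or toppled. Leave the moka pot, canister, coaster and timer where they are.

Things in the scene. Friction and masses are not known exactly. Their poses are not given: they have to be found in the camera images.
- foot: Fixed round foot of the spice carousel, dark, 190 mm across and 18 mm high, mostly hidden under the tray. Origin on the turning axis at counter level. Its own -x axis is the carousel's front, marked by the brass pointer; it faces the robot's side (world -x) within 31 degrees either way. Place and yaw vary.
- pointer (a point): Outer tip of the carousel's flat brass pointer, 186 mm from the turning axis, 12 mm above the counter. The pointer is 26 mm wide, fixed to the foot, and sticks out from under the tray's front.
- tray: Round wooden tray, 260 mm across, 16 mm thick, top 34 mm above the counter. Turns either way without stops about the foot's axis; friction (about 1 N at the rim) holds it where left. Origin on the axis at its underside; x, y turn with it. Six jar places, 70 mm from the axis, at 0, 60, .. 300 degrees from its x; one is empty. Steel knob at the middle, 24 mm across, 12 mm high.
- post (a point): Centre of the top of one of six alike upright round white finger posts fixed on the tray's rim: 12 mm thick, 28 mm tall, tops 62 mm above the counter, 120 mm from the axis. This one is at 30 degrees from the tray's x axis, anticlockwise from above; the others follow every 60 degrees, midway in angle between the jar places.
- jar_orange: Small round closed spice jar, white body with orange lid, 40 mm across, 64 mm tall, 0.12 kg, standing loose on one of the tray's places, centre 70 mm from the tray's axis. Origin at the centre of its underside, z up. This is the marked jar. Which place it stands on varies; it starts 40 to 180 degrees away from the front.
- jar_black: Small round closed spice jar, white body with black lid, 40 mm across, 64 mm tall, 0.12 kg, standing loose on one of the tray's places, centre 70 mm from the tray's axis. Origin at the centre of its underside, z up. Not to be touched.
- jar_white: Small round closed spice jar, white body with white lid, 40 mm across, 64 mm tall, 0.12 kg, standing loose on one of the tray's places, centre 70 mm from the tray's axis. Origin at the centre of its underside, z up. Not to be touched.
- jar_green: Small round closed spice jar, white body with green lid, 40 mm across, 64 mm tall, 0.12 kg, standing loose on one of the tray's places, centre 70 mm from the tray's axis. Origin at the centre of its underside, z up. Not to be touched.
- jar_blue: Small round closed spice jar, white body with blue lid, 40 mm across, 64 mm tall, 0.12 kg, standing loose on one of the tray's places, centre 70 mm from the tray's axis. Origin at the centre of its underside, z up. Not to be touched.
- moka: Eight-sided aluminium moka pot, 90 mm across plus a black handle reaching 82 mm from its axis, 168 mm tall, beside the carousel on the robot's left. Origin at the centre of its underside. Leave alone.
- canister: Black ceramic canister with wooden lid, 102 mm across, 141 mm tall, on the robot's right. Origin at the centre of its underside. Leave alone.
- coaster: Round bamboo coaster, 100 mm across, 8 mm thick, on the robot's right. Origin at the centre of its underside. Leave alone.
- timer: Round orange kitchen timer with a black press button, 68 mm across, 34 mm tall, on the robot's left. Origin at the centre of its underside. Leave alone.
Things that resemble listed ones, but are neither listed nor needed, are in the scene too. Leave any purple or red look-alike of the jar_orange alone.

How it is judged:
By the outcome, as a careful person would: the job done as asked, in the order asked, and still so for the second after the job is handed in, with the robot touching nothing.
It also fails if it takes over 58 s, if anything falls off the work surface, if the arm or the gripper's body presses on something with over 40 N, if the wrist force passes 120 N, or if a joint passes its speed limit or range.

### The arm

A 6-joint arm with a two-finger parallel gripper is mounted at the origin on the work surface. World frame = base frame: x ahead of the robot, y to its left, z up, the work surface at z = 0. Lengths are in m, angles in rad, forces in N, time in s.
With the tool pointing down it reaches from about 0.375 to 0.9 m from the base axis. Payload 3.1 kg.
Tool frame: the origin (TCP) lies between the finger pads; the fingertips stand 25 mm ahead of it and the grasp point (between the pads) lies 6 mm ahead of it; y points along the fingers, x is the direction in which the jaws open and shut, and the axes are right-handed (so a half turn about y gives the same grasp; the last joint's range is limited). The gripper opens to 87 mm and grips with 3 to 60 N. Pads are 19 mm wide; open, the fingers measure 117 mm over their backs; the gripper's body (75 mm by 190 mm) begins 51 mm behind the grasp point.
Start: joints at [-1.319, 0.527, 1.433, -0, 1.181, -0.178], TCP at [0.261, -0.568, 0.248] pointing down, gripper open.
Joint ranges: [-3.08, 3.08], [-0.75, 2.2], [0.22, 2.44], [-1.43, 4.57], [0, 2.65], [-2.85, 2.85]. Speed limits (rad/s): [2.79, 2.79, 3.14, 3.14, 3.14, 3.14].

### API

Orientations are given as a unit quaternion [x, y, z, w].
In Python, from rig import robot gives the robot as it stands.
- The arm moves only by the tool carry_out, never from a script. Its argument "moves" is a list of rows, each a list of 7 numbers: the opening, from 0 (shut) to 1 (fully open), then the shift along the tool's x, y, z in cm, then the turn, a rotation vector about the tool's x, y, z in rad. In form: [[grip, x, y, z, rx, ry, rz], ...]. A call has 1 to 20 rows; each row is the pose to reach, as a shift and turn from the pose commanded when the call began, along the tool's axes at that moment; what a row does not reach only later rows make up. A row lasts 1/10 s, in which the tool goes at most 50 mm and 8.59 degrees, less where a joint would pass 70% of its speed; a pose out of reach is approached as far as the arm can. A call with a gripper value outside its range is refused whole. The fingers move at their own pace and stop on an object; "force" is the grip in N (left out, the last holds). Time passes only in rows, so rows that repeat a pose let the fingers close. It gives the time, the measured TCP pose, the force and the opening at its end, in the units of the state.
- robot.get_obs(): the state, without advancing time (a new reading comes with each control period).
- robot.camera(name): name is "scene" or "side" or "wrist"; returns the picture (480x640x3 uint8, red, green, blue); there is no depth.
- robot.camera_params(name): a dict with "fx", "fy", "cx", "cy" (pixels), "extrinsics" (4x4, takes a point from camera to world coordinates); the wrist camera has in their place "mount" (4x4, takes a point from camera to tool coordinates, whose origin is the TCP and whose axes are the tool frame's). Camera axes: x right, y down, z forward; pixel columns grow to the right and rows downward; lengths in m; the calibration is good to about 2 mm. A picture is of the moment at which its call begins: read the wrist's pose just before it. camera_params takes no time and is no camera call.
- robot.hand_in(): hands the job in, once; it reports no verdict.
The state is a dict: "time": time; "q": joint angles; "joint_velocities": joint speeds; "joint_torque": joint torques, N m; "position": TCP position; "tool_rot": TCP orientation; "ft_force": force on the tool from outside, world axes, zero at the start; "moment": the same for the moment, N m; "grip_width": finger opening in m.
Only numpy, scipy, OpenCV 4.12 (cv2) and the standard library are available. Lean on these libraries where they do the work, as an engineer would, in place of code of your own. Each camera call takes 0.05 s, during which the arm holds its last target.

## Working session

There is one attempt and no reset: what is moved stays moved. The work goes in short steps, Python scripts to look and compute and a tool call to move; the robot and the scene stay as the last step left them, time stands still between calls to the robot, and variables do not carry over. Pictures are saved under pics/ and viewed, and the job is handed in when it is done.

Besides the shell and the picture viewer there is one more tool, called by a JSON object that holds its "api" and its "payload". carry_out: Moves the arm, as the interface text tells. Its arguments: {"type":"object","properties":{"moves":{"type":"array"},"force":{"type":"number"}},"required":["moves"]}

```bash
ls; mkdir -p pics
python3 - <<'E'
from rig import robot
import cv2
for n in ("scene","side"):
    im=robot.camera(n); cv2.imwrite(f"pics/{n}0.png",im[:,:,::-1])
    p=robot.camera_params(n); print(n,p)
print(robot.get_obs())
print(robot.camera_params("wrist"))
E
```

```text
pics
scene {'fx': 550.9712016716522, 'fy': 550.9712016716522, 'cx': 310.5958725069578, 'cy': 239.5470203162376, 'extrinsics': array([[-0.56780543,  0.53734708, -0.62358248,  1.41015559],
       [ 0.82315722,  0.37343995, -0.42773215,  0.56479361],
       [ 0.00302999, -0.75617506, -0.65436236,  0.9507505 ],
       [ 0.        ,  0.        ,  0.        ,  1.        ]])}
side {'fx': 472.8609968780376, 'fy': 472.8609968780376, 'cx': 314.964305459486, 'cy': 242.34480590444596, 'extrinsics': array([[-0.82211433, -0.36582718,  0.43623216,  0.10814566],
       [-0.56929005,  0.52006155, -0.63674549,  0.68292017],
       [ 0.00607123, -0.77182022, -0.63581183,  0.7537092 ],
       [ 0.        ,  0.        ,  0.        ,  1.        ]])}
{'time': 0.1, 'q': array([-1.31851791e+00,  5.28363121e-01,  1.43378284e+00,  3.49496973e-05,
        1.18140325e+00, -1.78518248e-01]), 'joint_velocities': array([ 0.0019867 , -0.00147943, -0.00350406,  0.00028768,  0.00029568,
       -0.00065823]), 'joint_torque': array([-5.34212686e-04, -4.40986741e+01, -1.77150160e+01,  6.33875490e-02,
        5.34041645e-02, -5.74964724e-05]), 'position': array([ 0.26086556, -0.56727935,  0.24667288]), 'tool_rot': array([-0.59483199,  0.38208022, -0.38108209,  0.59579028]), 'ft_force': array([ 0.14396568,  0.17153581, -0.1816378 ]), 'moment': array([-0.01210977,  0.01817327,  0.01517645]), 'grip_width': 0.08716331979201988}
{'fx': 365.2848271813499, 'fy': 365.2848271813499, 'cx': 321.13911468045694, 'cy': 233.41404023127825, 'mount': array([[ 9.99999180e-01,  6.70624313e-04,  1.09064396e-03,
         2.73734851e-04],
       [-8.52717592e-04, -2.86573493e-01,  9.58057882e-01,
        -1.36550485e-01],
       [ 9.55046559e-04, -9.58058027e-01, -2.86572686e-01,
         7.94291900e-02],
       [ 0.00000000e+00,  0.00000000e+00,  0.00000000e+00,
         1.00000000e+00]])}
```

View pics/scene0.png

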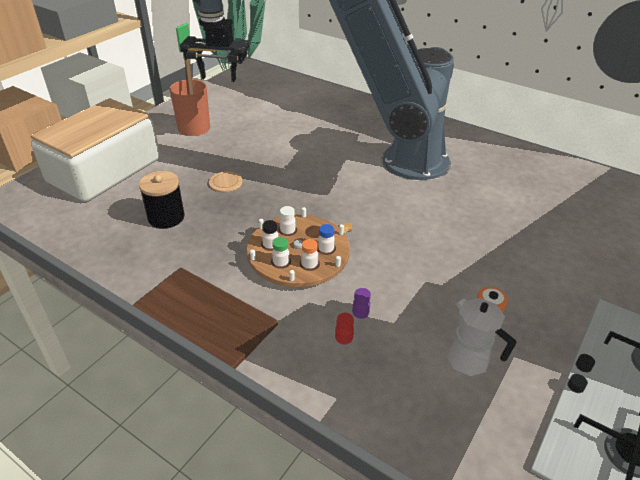

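View pics/side0.png

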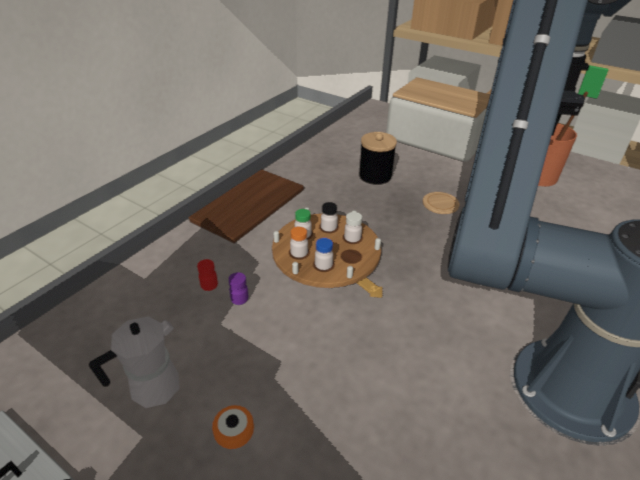

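Run:
```python
import cv2
a=cv2.imread("pics/scene0.png")[195:295,235:365]; cv2.imwrite("pics/sc_crop.png",cv2.resize(a,None,fx=6,fy=6,interpolation=cv2.INTER_CUBIC))
a=cv2.imread("pics/side0.png")[195:305,260:395]; cv2.imwrite("pics/si_crop.png",cv2.resize(a,None,fx=5,fy=5,interpolation=cv2.INTER_CUBIC))
```

```text
(no output)
```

View pics/sc_crop.png

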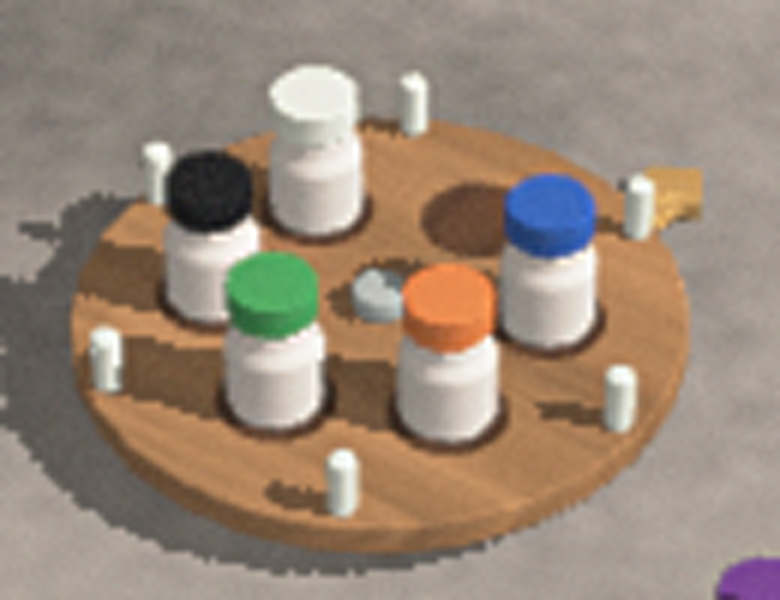

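View pics/si_crop.png

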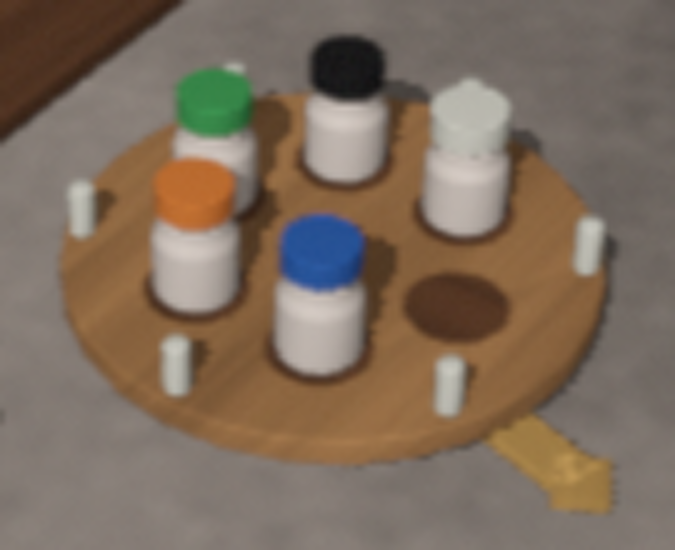

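```bash
cat > h.py <<'E'
import numpy as np
from rig import robot
def ray(P,u,v,z):
    E=np.array(P["extrinsics"]); d=E[:3,:3]@np.array([(u-P["cx"])/P["fx"],(v-P["cy"])/P["fy"],1]); o=E[:3,3]
    return (o+d*(z-o[2])/d[2])[:2]
def fitposts(X):
    # X Nx2 ; circle centre w/ radius .12 and phase mod 60
    from scipy.optimize import least_squares
    X=np.array(X)
    def f(p):
        a=np.arctan2(X[:,1]-p[1],X[:,0]-p[0]); k=np.round((a-p[2])/(np.pi/3))
        t=p[2]+k*np.pi/3
        return (X-p[:2]-.12*np.c_[np.cos(t),np.sin(t)]).ravel()
    best=min((least_squares(f,[*X.mean(0),s]) for s in np.arange(0,1.04,.2)),key=lambda r:r.cost)
    return best.x, best.fun.reshape(-1,2)
E
python3 - <<'E'
from h import *
def run(cam,s,ox,oy,posts,tip,jars,empty):
    P=robot.camera_params(cam)
    g=lambda q,z: ray(P,(q[0]+.5)/s-.5+ox,(q[1]+.5)/s-.5+oy,z)
    X=[g(q,.062) for q in posts]
    x,r=fitposts(X); print(cam,"centre",x[:2].round(4),"phase deg",np.degrees(x[2])%60,"res mm",(r*1e3).round(1).tolist())
    print(" post angs",[round(float(np.degrees(np.arctan2(*(p-x[:2])[::-1]))),1) for p in X])
    def pa(n,p): d=p-x[:2]; print(" ",n,p.round(4),"r",np.hypot(*d).round(4),"ang",np.degrees(np.arctan2(d[1],d[0])).round(1))
    pa("tip",g(tip,.012))
    for n,q in jars.items(): pa(n,g(q,.034+.064))
    pa("empty",g(empty,.034))
run("scene",6,235,195,[(414,78),(158,150),(106,334),(343,457),(621,372),(640,182)],(702,170),dict(orange=(450,293),blue=(550,203),green=(273,280),black=(209,180),white=(313,93)),(473,218))
run("side",5,260,195,[(83,186),(177,342),(451,362),(592,222),(234,68)],(612,510),dict(orange=(195,183),blue=(322,238),green=(215,94),black=(346,60),white=(470,106)),(457,307))
P=robot.camera_params("scene"); print("moka lid",ray(P,483,303,.168),"purple",ray(P,362,292,.08),"red",ray(P,345,318,.08),"canister",ray(P,160,181,.141),"timer",ray(P,492,295,.034))
E
```

```text
scene centre [ 0.5738 -0.0467] phase deg 28.625194603070273 res mm [[-0.9, -0.4], [0.6, 1.1], [-0.3, -0.0], [-0.2, -0.1], [0.2, -0.5], [0.6, -0.1]]
 post angs [-151.4, -91.1, -31.5, 28.6, 88.5, 148.5]
  tip [0.396  0.0031] r 0.1846 ang 164.4
  orange [0.6103 0.0133] r 0.0703 ang 58.7
  blue [0.542  0.0151] r 0.0696 ang 117.2
  green [ 0.6436 -0.0482] r 0.0698 ang -1.2
  black [ 0.6089 -0.1069] r 0.0696 ang -59.7
  white [ 0.5384 -0.1064] r 0.0694 ang -120.7
  empty [ 0.5042 -0.0478] r 0.0695 ang -179.1
side centre [ 0.5751 -0.0465] phase deg 28.642254264767598 res mm [[-0.5, -0.3], [0.0, 0.2], [0.6, -0.1], [0.1, -0.1], [-0.1, 0.3]]
 post angs [28.6, 88.6, 148.5, -151.3, -31.3]
  tip [0.3928 0.0086] r 0.1905 ang 163.2
  orange [0.6105 0.015 ] r 0.071 ang 60.2
  blue [0.5422 0.0145] r 0.0694 ang 118.4
  green [ 0.6429 -0.0451] r 0.0678 ang 1.2
  black [ 0.6077 -0.1039] r 0.066 ang -60.4
  white [ 0.5397 -0.1062] r 0.0694 ang -120.7
  empty [ 0.5054 -0.045 ] r 0.0697 ang 178.7
moka lid [0.62859896 0.43038777] purple [0.66013182 0.18656608] red [0.74435928 0.19544065] canister [ 0.66992745 -0.41057017] timer [0.45950249 0.4150825 ]
```

Run:
```python
from h import *
from scipy.spatial.transform import Rotation as R
o=robot.get_obs(); M=R.from_quat(o["tool_rot"]).as_matrix(); print(M.round(3)); print(np.degrees(np.arctan2(M[1],M[0])).round(2), o["position"])
print("shift to hover", M.T@(np.array([.50,-.04,.30])-o["position"])*100)
```

```text
[[ 0.418 -0.     0.909]
 [-0.909  0.002  0.418]
 [-0.002 -1.     0.   ]]
[-65.32 103.51  24.68] [ 0.26086556 -0.56727935  0.24667288]
shift to hover [-37.93496361  -5.24330647  43.74896588]
```

Run:
```python
from h import *
from scipy.spatial.transform import Rotation as R
o=robot.get_obs(); M=R.from_quat(o["tool_rot"]).as_matrix()
print("shift to hover", M.T@(np.array([.69,-.03,.30])-np.array([.261,-.568,.248]))*100)
```

```text
shift to hover [-30.98037744  -5.11723309  61.44851617]
```

{"api": "carry_out", "payload": {"moves": [[0,-10,-5,20,0,0,0],[0,-20,-5,40,0,0,0],[0,-31,-5,61.5,0,0,0],[0,-31,-5,61.5,0,0,0],[0,-31,-5,61.5,0,0,0],[0,-31,-5,61.5,0,0,0],[0,-31,-5,61.5,0,0,0],[0,-31,-5,61.5,0,0,0],[0,-31,-5,61.5,0,0,0],[0,-31,-5,61.5,0,0,0],[0,-31,-5,61.5,0,0,0],[0,-31,-5,61.5,0,0,0],[0,-31,-5,61.5,0,0,0],[0,-31,-5,61.5,0,0,0],[0,-31,-5,61.5,0,0,0],[0,-31,-5,61.5,0,0,0],[0,-31,-5,61.5,0,0,0],[0,-31,-5,61.5,0,0,0],[0,-31,-5,61.5,0,0,0]]}}

```text
time: 2.0
position: [0.6898, -0.0307, 0.2976]
tool_rot: [0.595, -0.382, 0.382, -0.595]
ft_force: [-0.1, 0.1, 0.1]
grip_width: 0.0008
```

```bash
cat >> h.py <<'E'
from scipy.spatial.transform import Rotation as R
import cv2, pickle
def wrist(name):
    o=robot.get_obs(); im=robot.camera("wrist"); P=dict(robot.camera_params("wrist"))
    T=np.eye(4); T[:3,:3]=R.from_quat(o["tool_rot"]).as_matrix(); T[:3,3]=o["position"]
    P["extrinsics"]=T@P["mount"]; pickle.dump((P,o),open(f"pics/{name}.pkl","wb"))
    cv2.imwrite(f"pics/{name}.png",im[:,:,::-1]); return P,o,im
E
python3 - <<'E'
from h import *
P,o,im=wrist("w1"); print(o["time"],o["position"],o["q"],o["grip_width"],o["ft_force"], np.degrees(np.arctan2(*R.from_quat(o["tool_rot"]).as_matrix()[[1,0],0])))
E
```

```text
2.0 [ 0.68976655 -0.03072251  0.29761472] [-2.05931919e-01  5.75841243e-01  1.19399977e+00 -1.10081704e-04
  1.37218047e+00  9.36063493e-01] 0.0007696095531555753 [-0.05833335  0.13128574  0.12987525] -65.43027352153044
```

View pics/w1.png

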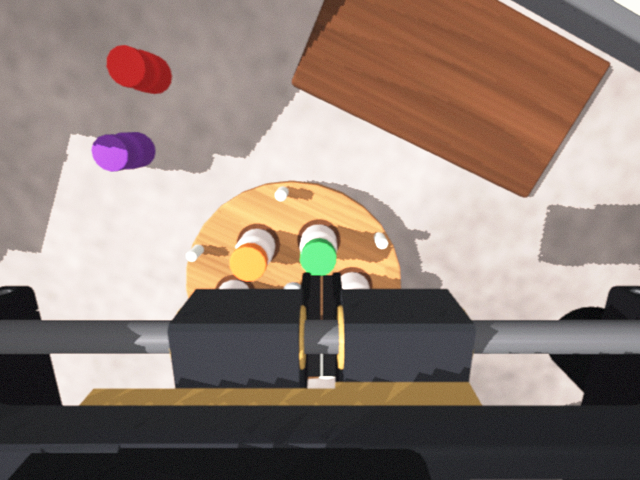

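```bash
cat >> h.py <<'E'
C=np.array([.5745,-.0466])
def plan(phis,z,r=.121,z2=None,pos=None):
    o=robot.get_obs(); p0=o["position"]; M=R.from_quat(o["tool_rot"]).as_matrix(); yaw=np.degrees(np.arctan2(M[1,0],M[0,0]))
    for ph in phis:
        a=np.radians(ph); t=np.r_[C+r*np.array([np.cos(a),np.sin(a)]),z]
        s=M.T@(t-p0)*100; dy=(ph-90-yaw+180)%360-180
        print(ph,s.round(2).tolist(),"ry",round(float(-np.radians(dy)),3))
E
python3 - <<'E'
from h import *
plan([6],.15);plan([6],.069)
E
```

```text
6 [0.51, 14.77, 0.31] ry 0.324
6 [0.51, 22.87, 0.31] ry 0.324
```

{"api": "carry_out", "payload": {"moves": [[0,0.5,3,0.3,0,0.12,0],[0,0.5,7,0.3,0,0.24,0],[0,0.5,11,0.3,0,0.325,0],[0,0.5,14,0.3,0,0.325,0],[0,0.5,16,0.3,0,0.325,0],[0,0.5,18,0.3,0,0.325,0],[0,0.5,20,0.3,0,0.325,0],[0,0.5,21.5,0.3,0,0.325,0],[0,0.5,22.5,0.3,0,0.325,0],[0,0.5,22.8,0.3,0,0.325,0],[0,0.5,22.8,0.3,0,0.325,0],[0,0.5,22.8,0.3,0,0.325,0]]}}

```text
time: 3.25
position: [0.6959, -0.0328, 0.0705]
tool_rot: [-0.525, 0.472, -0.473, 0.526]
ft_force: [0.6, 0.4, 0.9]
grip_width: 0.0005
```

Run:
```python
from h import *
print(robot.get_obs()["ft_force"],robot.get_obs()["time"])
for n in ("scene","side"):
    im=robot.camera(n)[:,:,::-1]; 
    a=im[150:310,205:395]if n=="scene" else im[150:310,230:420]
    cv2.imwrite(f"pics/{n}1.png",cv2.resize(a,None,fx=4,fy=4,interpolation=cv2.INTER_CUBIC)[:600])
plan([12,18,22,26,30],.069)
```

```text
[0.58450143 0.37097339 0.94058691] 3.25
12 [-1.16, 0.17, -0.19] ry -0.104
18 [-2.41, 0.17, -0.38] ry -0.208
22 [-3.23, 0.17, -0.59] ry -0.278
26 [-4.03, 0.17, -0.85] ry -0.348
30 [-4.82, 0.17, -1.16] ry -0.418
```

View pics/scene1.png

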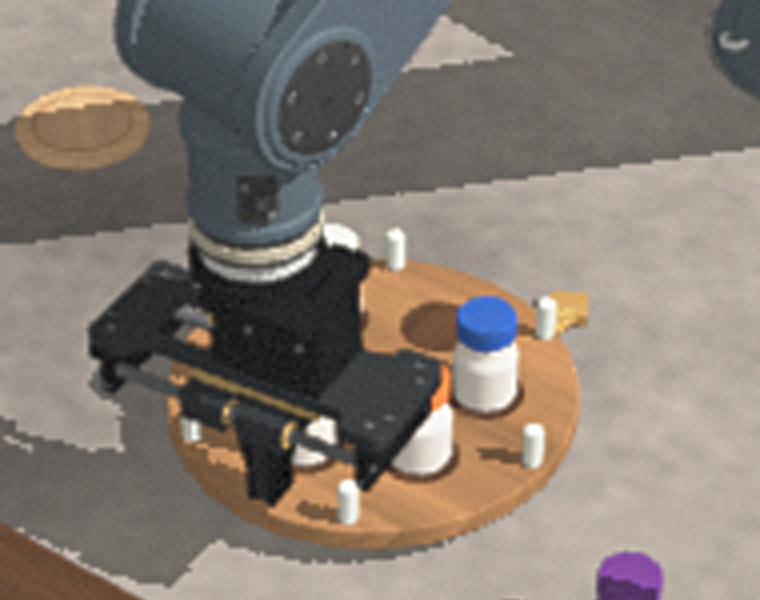

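View pics/side1.png

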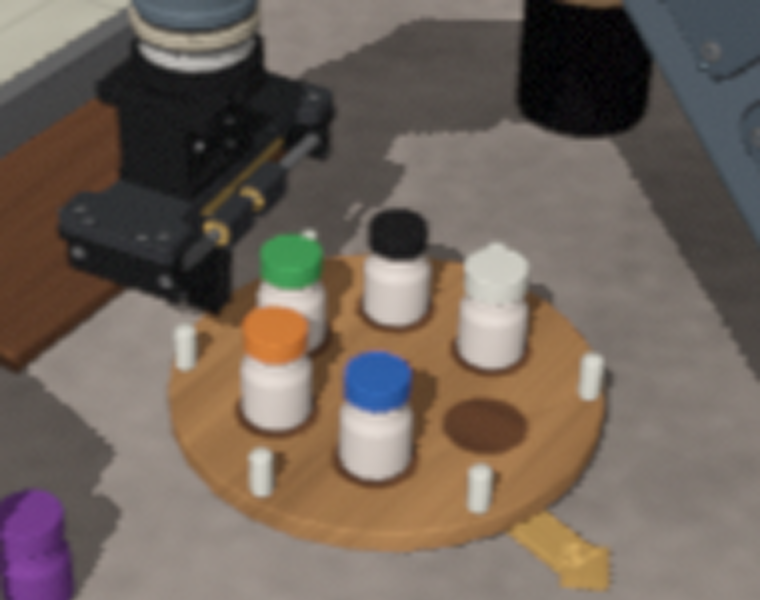

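Run:
```python
from h import *
plan(range(8,48,2),.0695)
```

```text
8 [-0.32, 0.12, -0.13] ry -0.034
10 [-0.74, 0.12, -0.15] ry -0.069
12 [-1.16, 0.12, -0.19] ry -0.104
14 [-1.58, 0.12, -0.24] ry -0.138
16 [-2.0, 0.12, -0.3] ry -0.173
18 [-2.41, 0.12, -0.38] ry -0.208
20 [-2.82, 0.12, -0.48] ry -0.243
22 [-3.23, 0.12, -0.59] ry -0.278
24 [-3.63, 0.12, -0.71] ry -0.313
26 [-4.03, 0.12, -0.85] ry -0.348
28 [-4.43, 0.12, -1.0] ry -0.383
30 [-4.82, 0.12, -1.16] ry -0.418
32 [-5.2, 0.11, -1.34] ry -0.453
34 [-5.58, 0.11, -1.53] ry -0.488
36 [-5.95, 0.11, -1.74] ry -0.522
38 [-6.31, 0.11, -1.95] ry -0.557
40 [-6.66, 0.11, -2.18] ry -0.592
42 [-7.01, 0.11, -2.42] ry -0.627
44 [-7.35, 0.11, -2.68] ry -0.662
46 [-7.68, 0.11, -2.94] ry -0.697
```

{"api": "carry_out", "payload": {"moves": [[0,-0.74,0.1,-0.15,0,-0.069,0],[0,-1.16,0.1,-0.19,0,-0.104,0],[0,-1.58,0.1,-0.24,0,-0.138,0],[0,-1.8,0.1,-0.27,0,-0.155,0],[0,-2.0,0.1,-0.3,0,-0.173,0],[0,-2.2,0.1,-0.34,0,-0.19,0],[0,-2.41,0.1,-0.38,0,-0.208,0],[0,-2.62,0.1,-0.43,0,-0.225,0],[0,-2.82,0.1,-0.48,0,-0.243,0],[0,-3.23,0.1,-0.59,0,-0.278,0],[0,-3.63,0.1,-0.71,0,-0.313,0],[0,-4.03,0.1,-0.85,0,-0.348,0],[0,-4.43,0.1,-1.0,0,-0.383,0],[0,-4.82,0.1,-1.16,0,-0.418,0],[0,-5.2,0.1,-1.34,0,-0.453,0],[0,-5.58,0.1,-1.53,0,-0.488,0],[0,-5.95,0.1,-1.74,0,-0.522,0],[0,-6.31,0.1,-1.95,0,-0.557,0],[0,-6.31,0.1,-1.95,0,-0.557,0]]}}

```text
time: 5.25
position: [0.6684, 0.0289, 0.0685]
tool_rot: [-0.636, 0.31, -0.309, 0.636]
ft_force: [-0.2, -1.0, 0.7]
grip_width: 0.0007
```

```bash
cat >> h.py <<'E'
def look(tag):
    for n in ("scene","side"):
        im=robot.camera(n)[:,:,::-1]; cv2.imwrite(f"pics/{n}_full{tag}.png",im)
        a=im[195:295,235:365] if n=="scene" else im[195:305,260:395]
        cv2.imwrite(f"pics/{n}{tag}.png",cv2.resize(a,None,fx=5,fy=5,interpolation=cv2.INTER_CUBIC))
def phi():
    p=robot.get_obs()["position"][:2]-C; return np.degrees(np.arctan2(p[1],p[0])),np.hypot(*p)
E
python3 - <<'E'
from h import *
o=robot.get_obs(); print(o["ft_force"],o["time"],phi(),o["q"],o["position"])
look(2)
E
```

```text
[-0.2355923  -0.97458764  0.72142843] 5.25 (np.float64(38.82742664331731), np.float64(0.1204927717388166)) [-1.23651323e-01  8.05242634e-01  1.43574479e+00  7.24326810e-04
  9.01877869e-01  7.82450138e-01] [0.66836844 0.02894617 0.06846544]
```

View pics/scene2.png

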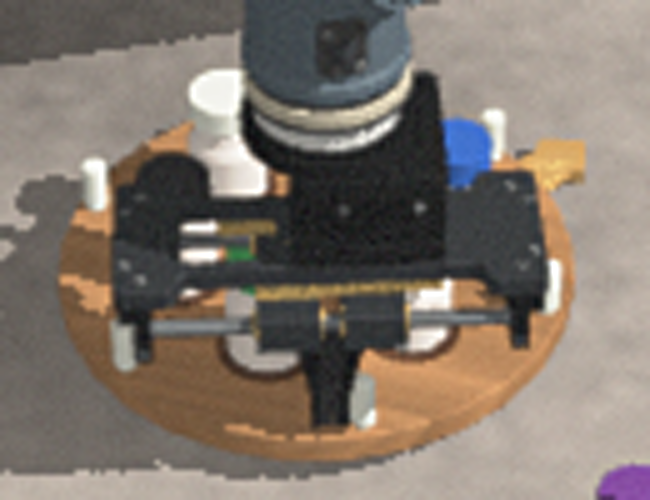

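View pics/side2.png

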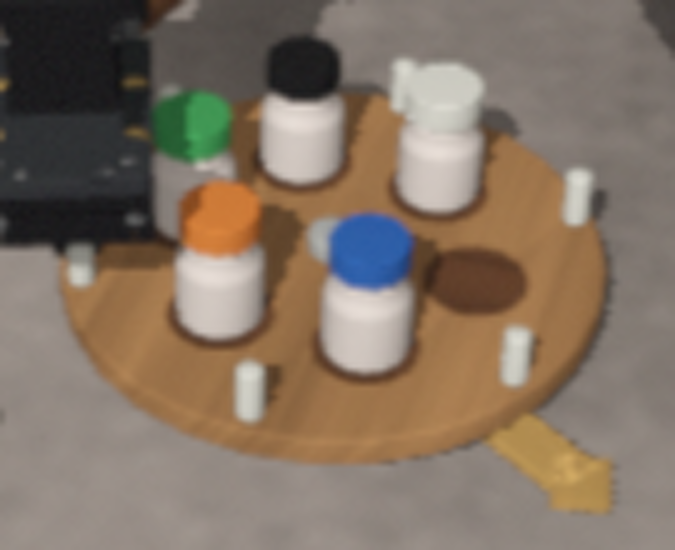

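Run:
```python
from h import *
P=robot.camera_params("side")
g=lambda q,z: ray(P,(q[0]+.5)/5-.5+260,(q[1]+.5)/5-.5+195,z)
x,r=fitposts([g(q,.062) for q in [(251,368),(517,333),(578,176),(405,65)]]); print(x,np.degrees(x[2])%60,(r*1e3).round(1).tolist())
for q in [(221,207),(371,238)]:
    d=g(q,.098)-x[:2]; print(np.degrees(np.arctan2(d[1],d[0])),np.hypot(*d))
plan(range(40,80,2),.0695)
```

```text
[ 0.57538519 -0.04557971  0.80368767] 46.04791176248698 [[-0.3, -1.0], [0.4, -0.3], [0.1, 1.1], [-0.2, 0.3]]
77.1553796001352 0.0696238288434803
136.7069299046971 0.06965584695110077
40 [-0.32, -0.1, 0.03] ry -0.035
42 [-0.74, -0.1, 0.01] ry -0.07
44 [-1.16, -0.09, -0.03] ry -0.105
46 [-1.58, -0.09, -0.08] ry -0.14
48 [-2.0, -0.09, -0.15] ry -0.175
50 [-2.41, -0.09, -0.23] ry -0.21
52 [-2.83, -0.09, -0.32] ry -0.245
54 [-3.23, -0.09, -0.43] ry -0.28
56 [-3.64, -0.09, -0.56] ry -0.315
58 [-4.04, -0.09, -0.69] ry -0.349
60 [-4.43, -0.09, -0.85] ry -0.384
62 [-4.82, -0.09, -1.01] ry -0.419
64 [-5.2, -0.09, -1.19] ry -0.454
66 [-5.58, -0.09, -1.38] ry -0.489
68 [-5.95, -0.09, -1.59] ry -0.524
70 [-6.31, -0.09, -1.8] ry -0.559
72 [-6.66, -0.09, -2.03] ry -0.594
74 [-7.01, -0.09, -2.28] ry -0.629
76 [-7.35, -0.09, -2.53] ry -0.664
78 [-7.68, -0.09, -2.8] ry -0.698
```

{"api": "carry_out", "payload": {"moves": [[0,-0.32,-0.05,0.03,0,-0.035,0],[0,-0.74,-0.1,0.01,0,-0.07,0],[0,-1.16,-0.1,-0.03,0,-0.105,0],[0,-1.58,-0.1,-0.08,0,-0.14,0],[0,-2.0,-0.1,-0.15,0,-0.175,0],[0,-2.41,-0.1,-0.23,0,-0.21,0],[0,-2.83,-0.1,-0.32,0,-0.245,0],[0,-3.23,-0.1,-0.43,0,-0.28,0],[0,-3.64,-0.1,-0.56,0,-0.315,0],[0,-4.04,-0.1,-0.69,0,-0.349,0],[0,-4.43,-0.1,-0.85,0,-0.384,0],[0,-4.82,-0.1,-1.01,0,-0.419,0],[0,-5.2,-0.1,-1.19,0,-0.454,0],[0,-5.58,-0.1,-1.38,0,-0.489,0],[0,-5.95,-0.1,-1.59,0,-0.524,0],[0,-6.31,-0.1,-1.8,0,-0.559,0],[0,-6.66,-0.1,-2.03,0,-0.594,0],[0,-7.01,-0.1,-2.28,0,-0.629,0],[0,-7.35,-0.1,-2.53,0,-0.664,0],[0,-7.68,-0.1,-2.8,0,-0.698,0]]}}

```text
time: 7.35
position: [0.6007, 0.0715, 0.0698]
tool_rot: [-0.703, 0.073, -0.075, 0.703]
ft_force: [1.2, 0.4, -0.5]
grip_width: 0.0008
```

Run:
```python
from h import *
o=robot.get_obs(); print(o["ft_force"],o["time"],phi(),o["q"],o["position"])
plan(range(80,120,2),.0695)
cv2.imwrite("pics/side3.png",robot.camera("side")[:,:,::-1])
```

```text
[ 1.23904155  0.44008843 -0.50068081] 7.35 (np.float64(77.47582922813953), np.float64(0.1209763725622519)) [-6.63220068e-02  7.41908886e-01  1.61306552e+00  7.73220947e-04
  7.84349698e-01  1.42341887e-01] [0.6007339  0.07149769 0.0697858 ]
80 [-0.53, 0.03, -0.0] ry -0.035
82 [-0.95, 0.03, -0.03] ry -0.07
84 [-1.38, 0.03, -0.06] ry -0.104
86 [-1.79, 0.02, -0.11] ry -0.139
88 [-2.21, 0.02, -0.18] ry -0.174
90 [-2.63, 0.02, -0.26] ry -0.209
92 [-3.04, 0.02, -0.36] ry -0.244
94 [-3.45, 0.02, -0.47] ry -0.279
96 [-3.85, 0.02, -0.59] ry -0.314
98 [-4.25, 0.02, -0.73] ry -0.349
100 [-4.64, 0.02, -0.88] ry -0.384
102 [-5.03, 0.02, -1.04] ry -0.419
104 [-5.42, 0.02, -1.22] ry -0.454
106 [-5.79, 0.01, -1.41] ry -0.488
108 [-6.16, 0.01, -1.62] ry -0.523
110 [-6.52, 0.01, -1.83] ry -0.558
112 [-6.88, 0.01, -2.06] ry -0.593
114 [-7.22, 0.01, -2.31] ry -0.628
116 [-7.56, 0.01, -2.56] ry -0.663
118 [-7.89, 0.01, -2.83] ry -0.698
```

View pics/side3.png

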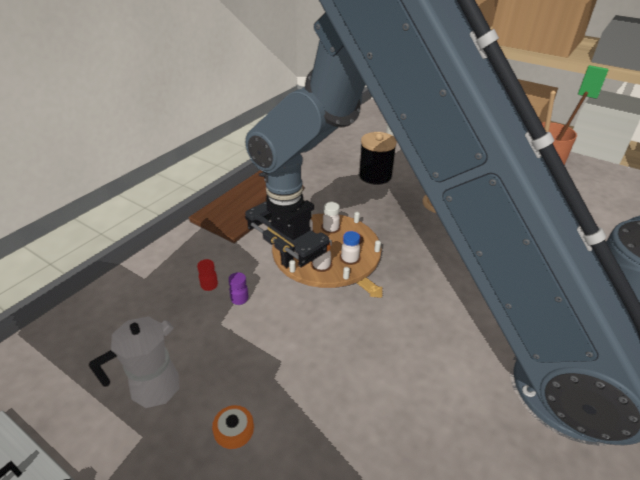

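{"api": "carry_out", "payload": {"moves": [[0,-0.5,0,0,0,-0.035,0],[0,-0.95,0,-0.03,0,-0.07,0],[0,-1.38,0,-0.06,0,-0.104,0],[0,-1.79,0,-0.11,0,-0.139,0],[0,-2.21,0,-0.18,0,-0.174,0],[0,-2.63,0,-0.26,0,-0.209,0],[0,-3.04,0,-0.36,0,-0.244,0],[0,-3.45,0,-0.47,0,-0.279,0],[0,-3.85,0,-0.59,0,-0.314,0],[0,-4.25,0,-0.73,0,-0.349,0],[0,-4.64,0,-0.88,0,-0.384,0],[0,-5.03,0,-1.04,0,-0.419,0],[0,-5.42,0,-1.22,0,-0.454,0],[0,-5.79,0,-1.41,0,-0.488,0],[0,-6.16,0,-1.62,0,-0.523,0],[0,-6.52,0,-1.83,0,-0.558,0],[0,-6.88,0,-2.06,0,-0.593,0],[0,-7.22,0,-2.31,0,-0.628,0],[0,-7.4,0,-2.43,0,-0.645,0],[0,-7.4,0,-2.43,0,-0.645,0]]}}

```text
time: 9.4
position: [0.5225, 0.0629, 0.0697]
tool_rot: [0.691, 0.152, -0.152, -0.69]
ft_force: [-0.3, -0.2, -1.3]
grip_width: 0.0002
```

Run:
```python
from h import *
o=robot.get_obs(); print(o["ft_force"],o["time"],phi(),o["q"],o["position"])
look(4); plan(range(112,130,1),.0695)
```

```text
[-0.27410073 -0.22297377 -1.27622065] 9.4 (np.float64(115.3919530534317), np.float64(0.12115430967640348)) [-9.28106035e-02  6.79622201e-01  1.81559554e+00  4.83734920e-05
  6.46089439e-01 -5.27020335e-01] [0.52254803 0.06285026 0.06968508]
112 [0.72, 0.01, -0.04] ry 0.05
113 [0.5, 0.01, -0.03] ry 0.033
114 [0.29, 0.01, -0.03] ry 0.015
115 [0.08, 0.01, -0.03] ry -0.002
116 [-0.13, 0.01, -0.03] ry -0.02
117 [-0.34, 0.01, -0.04] ry -0.037
118 [-0.55, 0.01, -0.05] ry -0.055
119 [-0.76, 0.01, -0.06] ry -0.072
120 [-0.97, 0.01, -0.08] ry -0.089
121 [-1.18, 0.01, -0.1] ry -0.107
122 [-1.39, 0.01, -0.12] ry -0.124
123 [-1.6, 0.01, -0.15] ry -0.142
124 [-1.81, 0.01, -0.18] ry -0.159
125 [-2.02, 0.01, -0.22] ry -0.177
126 [-2.23, 0.01, -0.26] ry -0.194
127 [-2.43, 0.01, -0.3] ry -0.212
128 [-2.64, 0.01, -0.34] ry -0.229
129 [-2.84, 0.01, -0.39] ry -0.247
```

View pics/scene4.png

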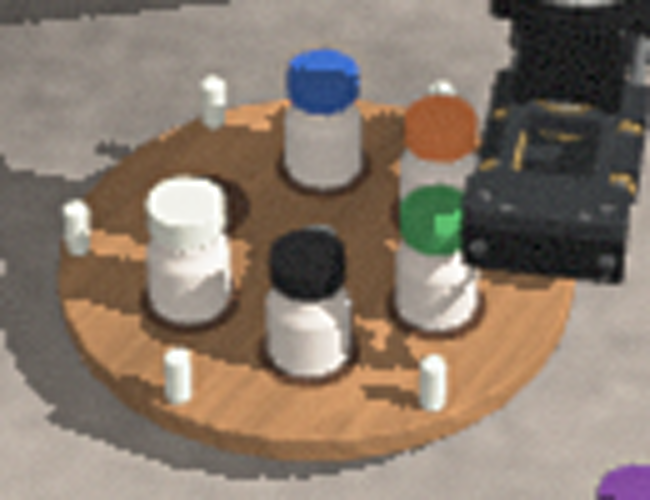

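View pics/side4.png

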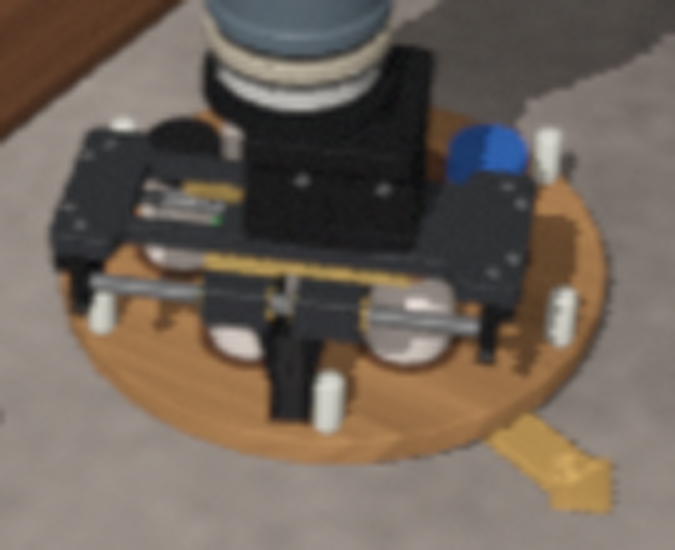

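Run:
```python
from h import *
for cam,o,posts in (("scene",(235,195),[(214,81),(77,207),(178,355),(433,363)]),("side",(260,195),[(330,377),(564,294),(548,133)])):
    P=robot.camera_params(cam)
    x,r=fitposts([ray(P,(q[0]+.5)/5-.5+o[0],(q[1]+.5)/5-.5+o[1],.062) for q in posts]); print(x[:2],np.degrees(x[2])%60,(r*1e3).round(1).tolist())
```

```text
[ 0.57393655 -0.04617188] 2.349484863472891 [[-0.2, -0.6], [-0.2, 0.2], [-0.2, 0.4], [0.5, -0.1]]
[ 0.53260648 -0.06542399] 37.48718840892132 [[-6.1, 0.3], [33.6, -32.3], [-27.4, 32.0]]
```

{"api": "carry_out", "payload": {"moves": [[0,-0.34,0,-0.04,0,-0.037,0],[0,-0.66,0,-0.05,0,-0.064,0],[0,-0.97,0,-0.08,0,-0.089,0],[0,-1.28,0,-0.11,0,-0.115,0],[0,-1.6,0,-0.15,0,-0.142,0],[0,-1.81,0,-0.18,0,-0.159,0],[0,-2.02,0,-0.22,0,-0.177,0],[0,-2.13,0,-0.24,0,-0.186,0],[0,-2.23,0,-0.26,0,-0.194,0],[0,-2.28,0,-0.27,0,-0.198,0],[0,-2.28,0,-0.27,0,-0.198,0],[0,-2.28,0,-0.27,0,-0.198,0]]}}

```text
time: 10.7
position: [0.5028, 0.0509, 0.0695]
tool_rot: [-0.672, -0.22, 0.22, 0.672]
ft_force: [0.5, -0.2, 0.3]
grip_width: 0.0005
```

Run:
```python
from h import *
o=robot.get_obs(); print(o["ft_force"],o["time"],phi(),o["q"],o["position"])
M=R.from_quat(o["tool_rot"]).as_matrix(); print("yaw x",np.degrees(np.arctan2(M[1,0],M[0,0])))
look(5)
# hover: camera looking at tray+pointer, x yaw -90 => z yaw 0
for t in ([.40,-.04,.30],[.42,0.0,.30]): print((M.T@(np.array(t)-o["position"])*100).round(2))
```

```text
[ 0.5053146  -0.22347172  0.27338898] 10.7 (np.float64(126.34198809290204), np.float64(0.12105372778272866)) [-1.20504489e-01  6.65529634e-01  1.86839080e+00 -1.39922116e-04
  6.07846756e-01 -7.53421016e-01] [0.50276312 0.05090808 0.06952895]
yaw x 36.27002747197044
[-13.67 -23.04  -1.25]
[ -9.69 -23.05   0.79]
```

View pics/scene5.png

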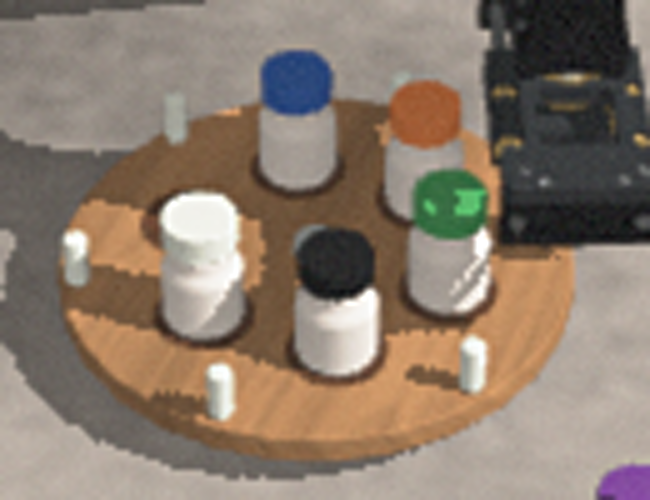

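View pics/side5.png

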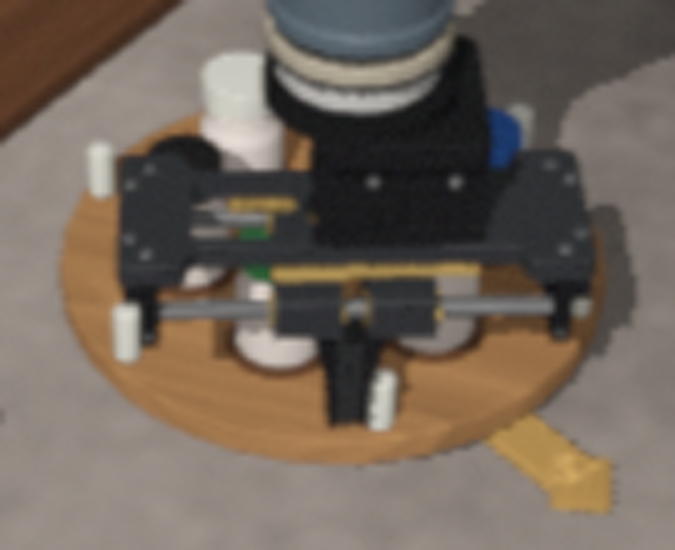

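Run:
```python
from h import *
o=robot.get_obs(); M=R.from_quat(o["tool_rot"]).as_matrix()
a=np.radians(164); t=np.r_[C+.04*np.array([np.cos(a),np.sin(a)]),.30]
print((M.T@(t-o["position"])*100).round(2), -np.radians(74-36.27))
```

```text
[ -2.44 -23.05  -8.94] -0.6585127267774605
```

{"api": "carry_out", "payload": {"moves": [[0,0.6,0,0.1,0,0,0],[0,1.2,0,0.2,0,0,0],[0,1.2,-2,0.2,0,0,0],[0,1.2,-5,0.2,0,0,0],[0,1.2,-9,0.2,0,0,0],[0,0.6,-13,-2,0,-0.13,0],[0,0,-17,-4,0,-0.26,0],[0,-1.2,-21,-7,0,-0.4,0],[0,-2.4,-23,-9,0,-0.54,0],[0,-2.4,-23,-9,0,-0.66,0],[0,-2.4,-23,-9,0,-0.66,0],[0,-2.4,-23,-9,0,-0.66,0],[0,-2.4,-23,-9,0,-0.66,0]]}}

```text
time: 12.1
position: [0.5361, -0.035, 0.2986]
tool_rot: [-0.564, -0.425, 0.426, 0.565]
ft_force: [0.4, -0.4, 0.9]
grip_width: 0.0007
```

Run:
```python
from h import *
P,o,im=wrist("w6"); print(o["time"],o["position"],o["joint_velocities"].round(3))
look(6)
```

```text
12.1 [ 0.53605594 -0.03498439  0.29864339] [ 0.001  0.004 -0.002 -0.001 -0.002 -0.009]
```

View pics/w6.png

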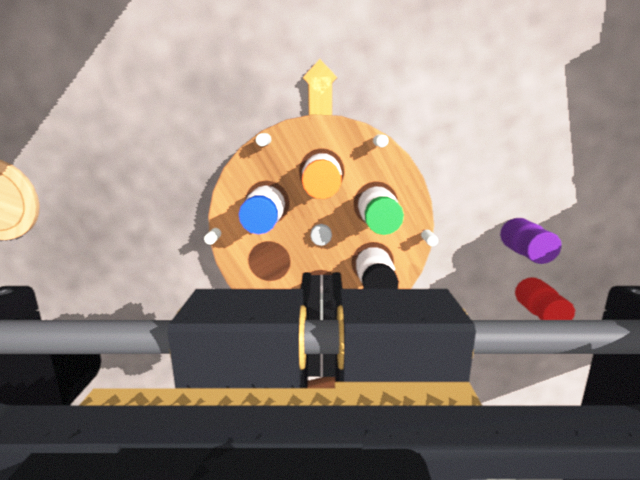

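View pics/side6.png

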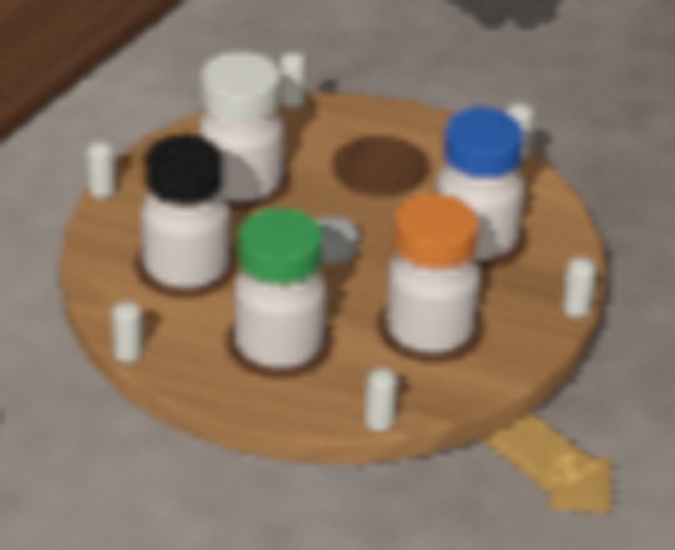

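Run:
```python
import cv2
a=cv2.imread("pics/w6.png")
cv2.imwrite("pics/w6a.png",cv2.resize(a[50:200,240:400],None,fx=4,fy=4,interpolation=cv2.INTER_CUBIC))
cv2.imwrite("pics/w6b.png",cv2.resize(a[120:270,200:445],None,fx=3.25,fy=3.25,interpolation=cv2.INTER_CUBIC))
```

```text
(no output)
```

View pics/w6a.png

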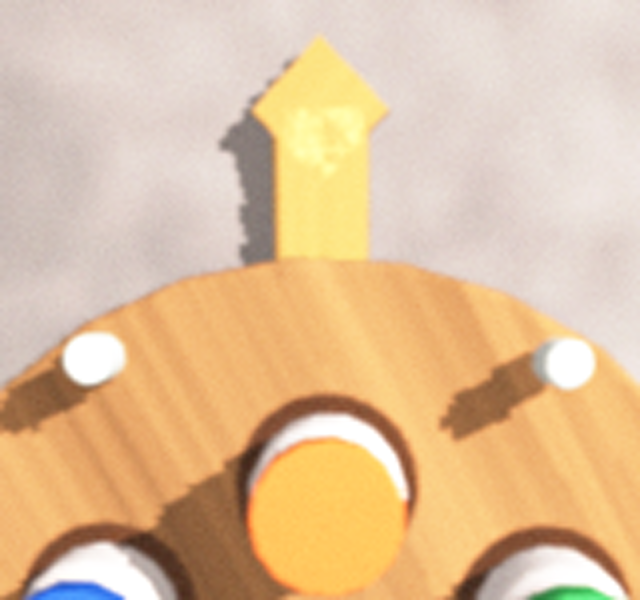

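View pics/w6b.png

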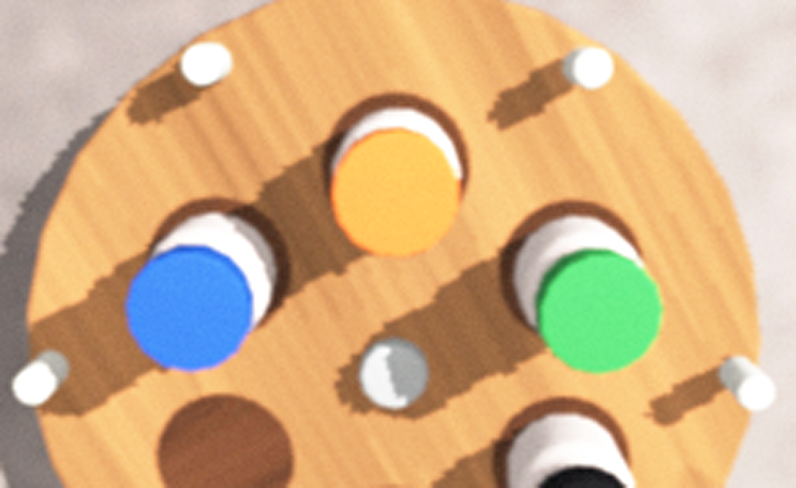

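Run:
```python
from h import *
P,o=pickle.load(open("pics/w6.pkl","rb"))
A=lambda q,z: ray(P,(q[0]+.5)/4-.5+240,(q[1]+.5)/4-.5+50,z)
B=lambda q,z: ray(P,(q[0]+.5)/3.25-.5+200,(q[1]+.5)/3.25-.5+120,z)
x,r=fitposts([B(q,.062) for q in [(204,65),(591,69),(35,385),(753,387)]]); c=x[:2]
print(c,np.degrees(x[2])%60,(r*1e3).round(1).tolist())
def pa(n,p): d=p-c; print(n,p.round(4),np.hypot(*d).round(4),np.degrees(np.arctan2(d[1],d[0])).round(2))
pa("tip",A((320,36),.012)); pa("corners",A((320.5,111),.012)); pa("shaft",A((321.5,258),.012))
pa("orange lid",B((396,192),.098)); pa("orange lidA",A((328,517),.098)); pa("orange hollow",A((327,478),.034)); pa("green",B((600,311),.098)); pa("blue",B((190,308),.098)); pa("knob",B((394,374),.046))
d=A((320,36),.012)-A((321.5,258),.012); print("pointer dir",np.degrees(np.arctan2(d[1],d[0])))
for cam,o_,posts,tip in (("side",(260,195),[(127,310),(382,376),(581,265),(100,150),(293,61),(520,112)],(612,510)),):
    P2=robot.camera_params(cam)
    x,r=fitposts([ray(P2,(q[0]+.5)/5-.5+o_[0],(q[1]+.5)/5-.5+o_[1],.062) for q in posts]); print(cam,x[:2],np.degrees(x[2])%60,(r*1e3).round(1).tolist())
```

```text
[ 0.57420569 -0.04582532] 13.764104517428422 [[1.1, 1.0], [1.0, -1.0], [-0.2, 1.6], [-1.9, -1.5]]
tip [0.396  0.0033] 0.1848 164.59
corners [ 0.4137 -0.0017] 0.1664 164.61
shaft [ 0.4499 -0.0117] 0.1289 164.66
orange lid [ 0.5071 -0.0263] 0.0699 163.79
orange lidA [ 0.5072 -0.0262] 0.0698 163.69
orange hollow [ 0.5057 -0.026 ] 0.0713 163.89
green [0.5568 0.0215] 0.0695 104.49
blue [ 0.5231 -0.0934] 0.0698 -137.02
knob [ 0.5738 -0.046 ] 0.0004 -155.57
pointer dir 164.44663950094161
side [ 0.57475271 -0.04508429] 13.707611004630504 [[0.4, -0.8], [1.0, -1.2], [0.8, -0.4], [-0.7, 0.6], [-1.1, 0.9], [-0.5, 0.8]]
```

View pics/scene6.png

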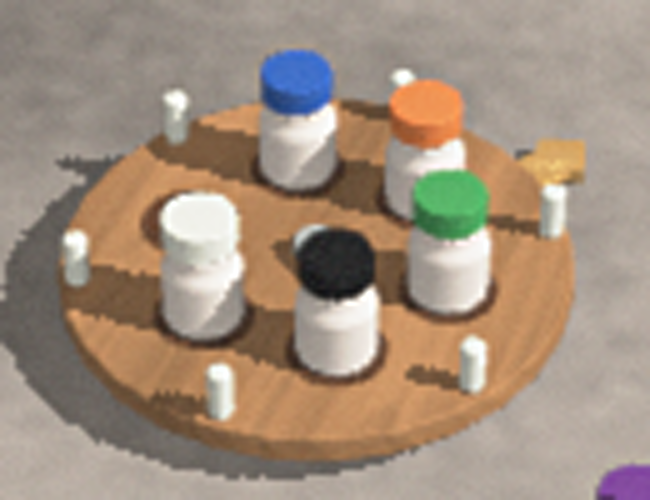

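Run:
```python
from h import *
o=robot.get_obs(); M=R.from_quat(o["tool_rot"]).as_matrix()
print((M.T@(np.array([.42,-.36,.34])-o["position"])*100).round(2))
```

```text
[-34.42  -4.11   2.29]
```

{"api": "carry_out", "payload": {"moves": [[0,0,-4,0,0,0,0],[0,-4,-4,0.3,0,0,0],[0,-8,-4,0.6,0,0,0],[0,-13,-4,1,0,0,0],[0,-18,-4,1.3,0,0,0],[0,-23,-4,1.6,0,0,0],[0,-28,-4,2,0,0,0],[0,-32,-4,2.2,0,0,0],[0,-34,-4,2.3,0,0,0],[0,-34,-4,2.3,0,0,0],[0,-34,-4,2.3,0,0,0],[0,-34,-4,2.3,0,0,0],[0,-34,-4,2.3,0,0,0],[0,-34,-4,2.3,0,0,0]]}}

```text
time: 13.65
position: [0.4218, -0.3553, 0.3397]
tool_rot: [-0.564, -0.426, 0.426, 0.564]
ft_force: [0.6, 0.2, 0.4]
grip_width: 0.0007
```

Run:
```python
from h import *
look(7); o=robot.get_obs(); print(o["time"],o["position"],o["joint_velocities"].round(3))
for n in ("scene","side"):
    a=cv2.imread(f"pics/{n}6.png"); b=cv2.imread(f"pics/{n}7.png"); print(n,"max/mean diff",cv2.absdiff(a,b).max(),cv2.absdiff(a,b).mean())
```

```text
13.75 [ 0.42172931 -0.35572791  0.33972133] [-0.007  0.002 -0.002 -0.002  0.001 -0.002]
scene max/mean diff 91 6.48264717948718
side max/mean diff 47 3.787867115600449
```

View pics/side_full7.png

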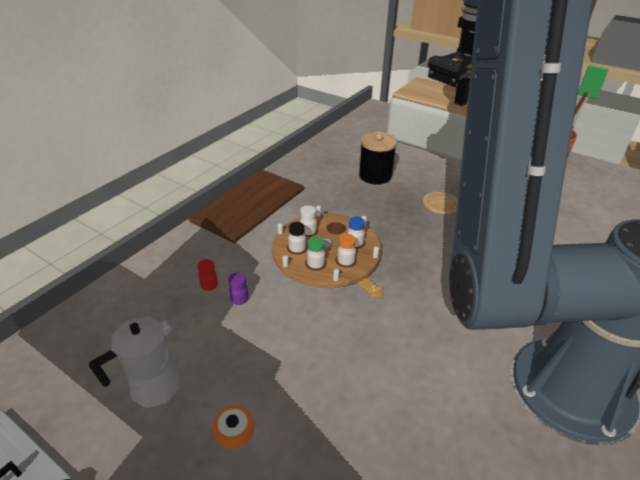

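View pics/scene_full7.png

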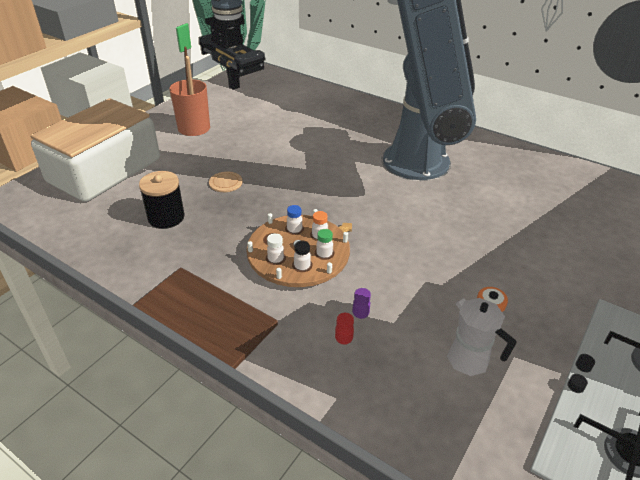

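```bash
python3 -c "
from rig import robot
print(robot.hand_in())"
```

```text
the job is handed in; nothing more can be done
None
```

The orange-lidded jar now stands at the front, about 0.8° short of the brass pointer. I handed the job in at 13.75 s on the robot's clock. I turned the tray about 105° anticlockwise by pushing one finger post with the shut fingertips, at about 20°/s. After that I backed off, lifted clear and moved the hand away.

**Alignment:** the wrist camera put the orange jar at about 163.7° and the pointer at about 164.5°. The side camera, fitting the six posts, also gave 163.7° for the jar. I did not trim the 0.8°, because it is about the size of the measuring error. The first looks at the pointer disagreed by about 1° (scene camera 164.4°, side camera 163.2°). I relied on the later, closer wrist view.

**Jars and other things:** in the last pictures all five jars stand on their places. The moka pot, canister, coaster, timer and the red and purple look-alikes look where they were.

**Stillness:** the fixed-camera pictures before and after I withdrew the hand differ. I put that down to the arm's moving shadow by eye and did not re-measure the tray's angle afterwards.

**Forces:** readings between moves stayed within about 1.5 N.

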